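# Nip a pile of prints in a ratchet press

### The arm

A 6-joint arm with a two-finger parallel gripper is mounted at the origin on the work surface. World frame = base frame: x ahead of the robot, y to its left, z up, the work surface at z = 0. Lengths are in mm, angles in degrees, forces in N, time in s.
With the tool pointing down it reaches from about 350 to 850 mm from the base axis. Payload 8.1 kg.
Tool frame: the origin (TCP) lies between the finger pads; the fingertips stand r.nose_length ahead of it and the grasp point (between the pads) lies 3 mm ahead of it (r.nose_length is the distance from the TCP to the fingertips, in mm); x points along the fingers, y is the direction in which the jaws open and shut, and the axes are right-handed (so a half turn about x gives the same grasp; the last joint's range is limited). The gripper opens to 85 mm and grips with 20 to 120 N. Pads are 22 mm wide; open, the fingers measure 114 mm over their backs; the gripper's body (76 mm by 85 mm) begins 54 mm behind the grasp point. The pads swing forward as they close: fully open they stand 13 mm farther back than shut.
Start: joints at [63.461, 7.471, 85.268, -0, 87.261, -4.893], TCP at [221.305, 557.7, 221.392] pointing down, gripper open.
Joint ranges: [-169.43, 169.43], [-51.17, 129.36], [1.28, 143.12], [-76.62, 256.62], [0, 156.53], [-152.29, 152.29]. Speed limits (degrees/s): [136.94, 136.94, 159.86, 180, 180, 180].

### API

Orientations are given as [roll, pitch, yaw] about the fixed x, y, z axes, in that order (R = Rz(yaw) Ry(pitch) Rx(roll)).
In Python, from bench import sense, optics, order, r gives the robot as it stands.
- The arm moves only by the tool carry_out, never from a script. Its argument "commands" is one flat list of numbers, 7 for each row, row after row: the shift along the tool's x, y, z in m, then the turn, a rotation vector about the tool's x, y, z in degrees, then the closure, from -1 (fully open) to 1 (shut), so that 0 is half open. A call has 1 to 12 rows; each row is the pose to reach, as a shift and turn from the pose measured when the call began, along the tool's axes at that moment; what a row does not reach only later rows make up. A row lasts 1/8 s, in which the tool goes at most 62.5 mm and 10.7 degrees, less where a joint would pass 70% of its speed; a pose out of reach is approached as far as the arm can. A call with a gripper value outside its range is refused whole. The fingers move at their own pace and stop on an object; "grip_force" is the grip in N (left out, the last holds). Time passes only in rows, so rows that repeat a pose let the fingers close. It gives the time, the measured TCP pose, the force and the opening at its end, in the units of the state.
- sense(): the state, without advancing time (a new reading comes with each control period).
- optics.snapshot(name): name is "side" or "top" or "wrist"; returns (picture, depth): 480x640x3 uint8, red, green, blue; 480x640 float32, mm along the optical axis (not along the pixel's ray), 0 where there is no reading.
- optics.calibration(name): a dict with "mtx" (3x3 intrinsics, pixels), "k1" (the pictures are not rectified: a ray, as slopes to the right and down, at radius r is drawn at 1 + k1 r^2 times it, then the intrinsics apply), "extrinsics" (4x4, takes a point from camera to world coordinates). Camera axes: x right, y up, looking along -z (the intrinsics and any distortion apply to the point x, -y, -z); pixel columns grow to the right and rows downward; lengths in mm; the calibration is good to about 2 mm. A picture is of the moment at which its call begins: read the wrist's pose just before it. calibration takes no time and is no camera call; for the wrist camera it gives the pose at the moment of the call.
- order.hand_in(): hands the job in, once; it reports no verdict.
The state is a dict: "time": time; "joint_pos": joint angles; "qd": joint speeds; "joint_efforts": joint torques, N m; "tool_pos": TCP position; "tcp_rot": TCP orientation; "ft_force": force on the tool from outside, world axes, zero at the start; "wrist_torque": the same for the moment, N m; "finger_gap": finger opening in mm.
Only numpy, scipy, OpenCV 4.12 (cv2) and the standard library are available. Lean on these libraries where they do the work, as an engineer would, in place of code of your own. Each camera call takes 0.05 s, during which the arm holds its last target. There are 200 camera calls.

### The job

The bench press is set to loosen: flip the small direction lever on its ratchet head over to the tightening side, then swing the handle back and forth to wind the platen down until the pile of prints under it is firmly nipped, which you feel as the handle growing clearly stiffer. Do not crush the prints: stop soon after it stiffens, then let go of the handle. Leave the direction lever on tighten and leave the glue bottle, the brush pot and the tape roll where they are.

Things in the scene. Friction and masses are not known exactly. Their poses are not given: they have to be found in the camera images.
- press: Green bench press fixed to the table, its place and yaw differ: bed 240 x 240 x 30 mm, two uprights, a bridge (top 180 mm above the table), above it a ratchet head with a handle. Origin: centre of the bed's underside, on the vertical screw axis that the handle turns about; z up; -x is the press's front.
- handle (a joint): Handle angle about the screw axis, rad: grows clockwise seen from above; 0 = pointing along the press's -x. Stops at -0.7 and 0.7, starts within 0.5 of 0. With the lever on tighten, clockwise swings take the screw along and swings back click over the teeth, one each 0.39 rad: up to 0.39 rad of a stroke is lost before the pawl bites. On loosen it is the reverse.
- knob (a point): On the axis of the handle's upright wooden knob, 160 mm from the screw axis, 250 mm above the table. Knob 28 mm thick, from 215 to 270 mm above the table, turns with the handle and does not spin on it; the arm below is 20 mm wide, its top 213 mm above the table. Swing it along its arc.
- head (a point): Point on the screw axis on the flat top of the ratchet head, 213 mm above the table. Steady push at the knob along its arc: 1 N clicking over; about 10.5 N with the screw running free; once the plate bears on the pile it rises 14 N per rad of swing. Well nipped is 13 to 17 N while moving (a held handle pushes back less); above 19 N the prints are crushed. The screw stays where it is left.
- selector (a joint): Direction lever's angle on the head, rad: -0.4 fully on loosen, +0.4 fully on tighten, stops at both. Starts within 0.06 of -0.4, stays where it is left. Grows as the lever swings clockwise, seen from above, about its pivot. Counts as on tighten above about 0.3: flip it right over to its stop.
- lever_tip (a point): On the direction lever near its free end, 34 mm from its vertical pivot, 232 mm above the table. Steel paddle 40 mm long, 9 thick, from 218 to 238 mm above the table, on a boss 20 mm across and 224 high. The pivot is 42 mm from the screw axis towards the knob; the paddle points back to one side of the screw axis. 5 N near its end, square to it, turns it.
- platen: Steel platen 150 x 140 x 12 mm under the bridge; a sprung pressing plate (90 N/mm) hangs below it, its lower face 20 mm under the origin, which is the centre of the platen's underside. 1 rad of screw lowers it 5 mm. It meets the pile after 0.6 to 1.8 rad of screw (differs): one to three full strokes.
- pile: Board 180 x 170 x 12 mm on the press's bed, origin at the centre of its underside, that carries the pile of prints (150 x 140 mm) under the platen. The pile stays where it is; its top is 64 to 70 mm above the table, different each run and not given by this pose.
- glue: White glue bottle, 60 mm across, 150 mm tall, beside the press; origin at the centre of its underside. Leave it alone.
- brushes: White pot of brushes, 76 mm across, 85 mm tall (140 with brushes), beside the press; origin at the centre of its underside. Leave it alone.
- tape: Roll of paper tape, 90 mm across, 24 mm high, flat on the table; origin at the centre of its underside. Leave it alone.

How it is judged (in metres and radians):
On the way, in this order (a step that is already met when the one before it is completed fails the run):
1. the direction lever is flipped over to the tightening side while the pile is still unpressed (value of joint selector above 0.3 rad and contact force between platen and pile below 5 N), for 0.2 s.
2. the platen is wound down until it presses the pile with more than 60 N (contact force between platen and pile above 60 N), for 0.2 s.
At the end, for the whole second after the job is handed in: The platen presses the pile with 60 to 280 N, the direction lever is on the tightening side (above 0.25 rad), the handle is let go and at rest, and the glue bottle, brush pot and tape roll stand within 20 mm of where they were, the bottle and pot upright (contact force between platen and pile between 60 and 280 N and value of joint selector above 0.25 rad and velocity of joint handle between -0.1 and 0.1 rad/s and distance of each of glue, brushes, tape from where it was at the start of the episode below 0.02 m and angle between each of glue, brushes's own z axis and vertical below 0.2 rad); the robot touches nothing.
It fails at once if the prints are crushed: the platen presses the pile with more than 280 N (contact force between platen and pile above 280 N).
It fails at once if a bystander is knocked about (moved over 30 mm) (distance of any of glue, brushes, tape from where it was at the start of the episode above 0.03 m).
It also fails if it takes over 72 s, if anything falls off the work surface, if the arm or the gripper's body presses on something with over 40 N, if the wrist force passes 120 N, or if a joint passes its speed limit or range.

## Working session

There is one attempt and no reset: what is moved stays moved. The work goes in short steps, Python scripts to look and compute and a tool call to move; the robot and the scene stay as the last step left them, time stands still between calls to the robot, and variables do not carry over. Pictures are saved under pics/ and viewed, about 8 in all and at most 12, crops included, and the job is handed in when it is done.

Besides the shell and the picture viewer there is one more tool, called after ">>>" as a command line: name --argument value ..., lists and objects as JSON in quotes. carry_out: Moves the arm, as the interface text tells. Its arguments: {"type":"object","properties":{"commands":{"type":"array","items":{"type":"number"}},"grip_force":{"type":"number"}},"required":["commands"]}

```bash
mkdir -p pics
python3 - <<'E'
from bench import sense, optics, r
import cv2,numpy as np
s=sense(); print(s['time'],s['tool_pos'],s['tcp_rot'],s['finger_gap'],r.nose_length)
for n in ('top','side'):
    p,d=optics.snapshot(n); cv2.imwrite(f'pics/{n}0.png',p[:,:,::-1]); np.savez(f'pics/{n}0.npz',p=p,d=d)
    c=optics.calibration(n); print(n,c['mtx'].round(1).tolist(),c['k1'],c['extrinsics'].round(3).tolist())
E
```

```text
0.0 [221.03132169 557.19837861 220.36367654] [ -95.91671583   89.89507647 -117.56071807] 85.28705465961362 22.0
top [[544.8, 0.0, 322.3], [0.0, 544.8, 232.8], [0.0, 0.0, 1.0]] -0.14821288286248469 [[0.017, 0.996, -0.083, 388.153], [-1.0, 0.018, 0.003, -10.963], [0.004, 0.083, 0.997, 1430.26], [0.0, 0.0, 0.0, 1.0]]
side [[508.9, 0.0, 329.6], [0.0, 508.9, 241.5], [0.0, 0.0, 1.0]] -0.03564088674266116 [[0.921, 0.293, -0.258, 171.294], [-0.39, 0.702, -0.596, -750.439], [0.007, 0.65, 0.76, 1093.732], [0.0, 0.0, 0.0, 1.0]]
```

View pics/top0.png

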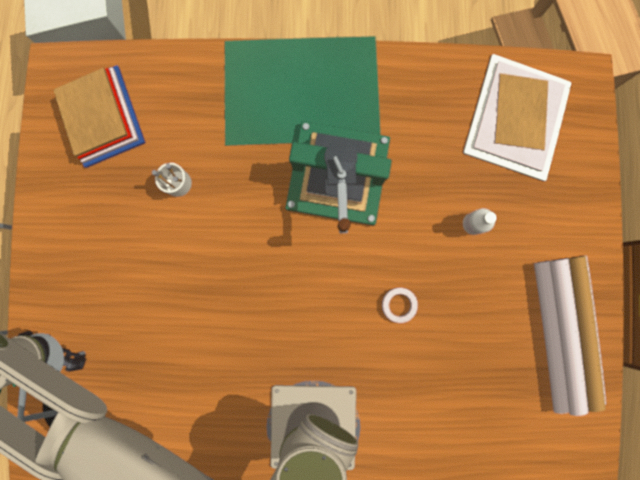

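View pics/side0.png

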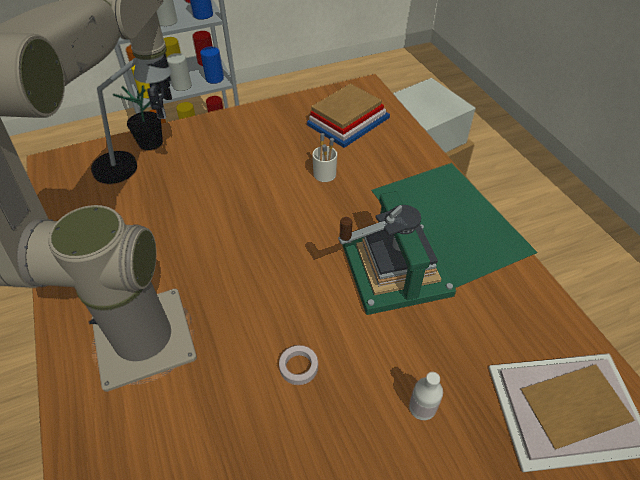

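Top view: the press bed corners are at about (304,127), (385,138), (375,219) and (291,206), the head at about (340,165) and the knob at (344,225). Glue is at (480,221), the pot at (172,180) and the tape at (400,305). The side view agrees.

```bash
cat > h.py <<'E'
import numpy as np,cv2
from bench import sense,optics,order,r
from scipy.spatial.transform import Rotation as R
def ray(c,uv):
    m=np.array(c['mtx']);E=np.array(c['extrinsics'])
    x=cv2.undistortPoints(np.array([[uv]],float),m,np.array([c['k1'],0,0,0,0.]))[0,0]
    return E[:3,3],E[:3,:3]@np.array([x[0],-x[1],-1])
def onz(c,uv,z):
    o,d=ray(c,uv); return o+d*(z-o[2])/d[2]
def pose():
    s=sense(); return np.array(s['tool_pos']),R.from_euler('xyz',s['tcp_rot'],degrees=True),s
def togo(p,yaxis=None):
    """shift (m, tool axes) and rotvec (deg) to TCP p, tool down, jaws along world yaxis"""
    t,Q,s=pose(); sh=Q.inv().apply(np.array(p)-t)/1000
    rv=np.zeros(3)
    if yaxis is not None:
        y=np.r_[np.array(yaxis)/np.linalg.norm(yaxis),0]
        best=None
        for sg in (1,-1):
            x=np.array([0,0,-1.]);T=np.c_[x,sg*y,np.cross(x,sg*y)]
            v=(Q.inv()*R.from_matrix(T)).as_rotvec(degrees=True)
            if best is None or np.linalg.norm(v)<np.linalg.norm(best):best=v
        rv=best
    print('TCP',t.round(1),'shift',sh.round(4),'rot',rv.round(2),'j6',round(s['joint_pos'][5],1))
E
python3 - <<'E'
from h import *
c=optics.calibration('top')
for n,uv,z in (('c1',(304,127),30),('c2',(385,138),30),('c3',(375,219),30),('c4',(291,206),30),('knob',(344,225),270),('head',(341,164),213),('glue',(480,222),75),('pot',(172,180),50),('tape',(400,305),24)):
    print(n,onz(c,uv,z).round(0))
p=np.load('pics/top0.npz')['p'][110:245,275:405]
cv2.imwrite('pics/topc.png',cv2.resize(p[:,:,::-1],None,fx=4.4,fy=4.4,interpolation=cv2.INTER_CUBIC))
print(pose()[1].as_matrix().round(3)); w=optics.calibration('wrist');print(np.array(w['extrinsics']).round(2),np.array(w['mtx']).round(0),w['k1'])
togo([450,0,420],[0,1])
E
```

```text
c1 [784.  38.  30.]
c2 [ 759. -176.   30.]
c3 [ 543. -151.   30.]
c4 [573.  67.  30.]
knob [503. -60. 270.]
head [648. -54. 213.]
glue [ 536. -414.   75.]
pot [634. 377.  50.]
tape [ 323. -219.   24.]
[[-0.001  0.369  0.929]
 [-0.001  0.929 -0.369]
 [-1.    -0.002 -0.   ]]
[[ 3.7000e-01 -8.9000e-01 -2.5000e-01  1.5700e+02]
 [ 9.3000e-01  3.5000e-01  1.0000e-01  5.8274e+02]
 [-0.0000e+00 -2.7000e-01  9.6000e-01  3.7178e+02]
 [ 0.0000e+00  0.0000e+00  0.0000e+00  1.0000e+00]] [[363.   0. 326.]
 [  0. 363. 234.]
 [  0.   0.   1.]] -0.011208382453697239
TCP [221.1 557.2 220.5] shift [-0.1989 -0.4338  0.4183] rot [-21.65  -0.03   0.09] j6 -4.9
```

View pics/topc.png

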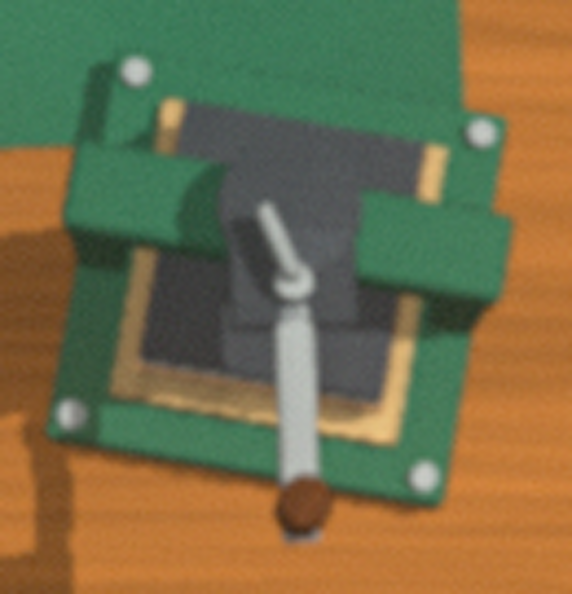

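Crop: the lever pivot is at crop (292,282) and its tip at (265,208), so it points up and to the left. That is towards +y, and tightening pushes the tip towards -y. The knob is at (303,505) and the handle angle is about -0.15 rad. Next I move above the press for a wrist view.

>>> carry_out --commands '[-0.12, 0, 0, 0, 0, 0, 1, -0.16, -0.02, 0.03, 0, 0, 0, 1, -0.16, -0.443, 0.541, -21.6, 0, 0, 1, -0.16, -0.443, 0.541, -21.6, 0, 0, 1, -0.16, -0.443, 0.541, -21.6, 0, 0, 1, -0.16, -0.443, 0.541, -21.6, 0, 0, 1, -0.16, -0.443, 0.541, -21.6, 0, 0, 1, -0.16, -0.443, 0.541, -21.6, 0, 0, 1, -0.16, -0.443, 0.541, -21.6, 0, 0, 1, -0.16, -0.443, 0.541, -21.6, 0, 0, 1, -0.16, -0.443, 0.541, -21.6, 0, 0, 1, -0.16, -0.443, 0.541, -21.6, 0, 0, 1]'

```text
time: 1.6
tool_pos: [532.7, -4.1, 377.5]
tcp_rot: [-128.8, 89.9, -128.9]
ft_force: [1.3, 0.3, -0.2]
finger_gap: -0.0
```

>>> carry_out --commands '[0, 0, 0, 0, 0, 0, 1, 0, 0, 0, 0, 0, 0, 1]'

```text
time: 1.85
tool_pos: [532.5, -4.2, 376.9]
tcp_rot: [-162.1, 89.9, -162.2]
ft_force: [0.6, 0.5, -0.0]
finger_gap: -0.2
```

Run:
```python
from h import *
t,Q,s=pose(); c=optics.calibration('wrist'); p,d=optics.snapshot('wrist')
cv2.imwrite('pics/w1.png',p[:,:,::-1]); np.savez('pics/w1.npz',p=p,d=d,E=c['extrinsics'],m=c['mtx'],k=c['k1'])
print(s['time'],t,Q.as_matrix().round(3),s['ft_force'],s['finger_gap'])
```

```text
1.85 [532.45895797  -4.19957909 376.89154166] [[-0.002  0.002  1.   ]
 [-0.001  1.    -0.002]
 [-1.    -0.001 -0.002]] [ 0.57101661  0.54807243 -0.01732436] -0.19036421514237853
```

View pics/w1.png

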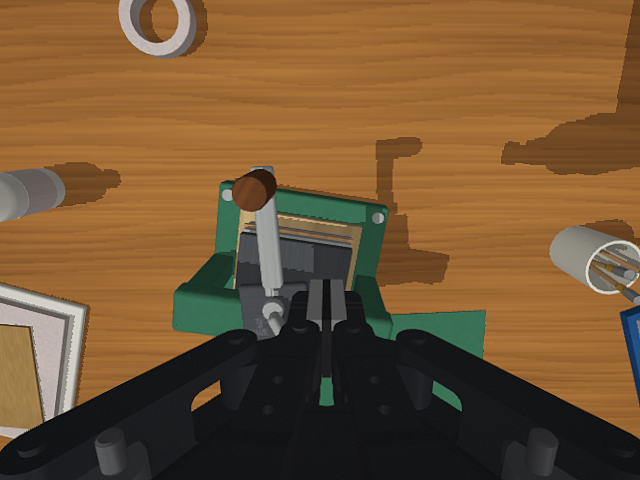

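Wrist view: the knob is at about (255,190), the lever pivot at about (272,308), and the lever tip is partly hidden behind the fingers at about (280,330). I'll take 3D points from the depth.

```bash
cat >> h.py <<'E'
def cloud(c,d,step=1):
    v,u=np.mgrid[0:480:step,0:640:step]; dd=d[::step,::step]
    m=np.array(c['mtx']);E=np.array(c['extrinsics'])
    x=cv2.undistortPoints(np.c_[u.ravel(),v.ravel()].astype(float)[:,None],m,np.array([c['k1'],0,0,0,0.]))[:,0]
    D=dd.ravel().astype(float)
    P=np.c_[x[:,0]*D,-x[:,1]*D,-D]@E[:3,:3].T+E[:3,3]
    return P.reshape(*dd.shape,3)
E
python3 - <<'E'
from h import *
z=np.load('pics/w1.npz');c=dict(mtx=z['m'],k1=z['k'],extrinsics=z['E'])
def an(c,p,d,tag):
    P=cloud(c,d);H=P[...,2];p=p.astype(int)
    ok=d>0
    near=ok&(abs(P[...,0]-590)<130)&(abs(P[...,1]+55)<80)
    kn=near&(p[...,0]>p[...,2]*1.6)&(p[...,0]>p[...,1]*1.4)&(H>210)&(H<285)
    if kn.any():
        print(tag,'knob z range',np.percentile(H[kn],[5,50,95]).round(0)); 
        kt=kn&(H>262);print(' knobtop n',kt.sum(),P[kt].mean(0).round(1), 'bbox mid',((P[kt].min(0)+P[kt].max(0))/2).round(1))
    ar=near&(H>206)&(H<218)&(P[...,0]<605)&(P[...,0]>525)&(p.min(2)>110)
    if ar.any():
        A=P[ar];f=np.polyfit(A[:,0],A[:,1],1);print(' arm n',ar.sum(),'y at 503,623,665',np.polyval(f,[503,540,600,623,665]).round(1),A[:,2].mean())
    lv=near&(H>228)&(H<244)&(P[...,0]>600)&(P[...,0]<690)&(p.min(2)>100)
    if lv.any():
        A=P[lv]; vx,vy,x0,y0=cv2.fitLine(A[:,:2].astype(np.float32),cv2.DIST_L2,0,.01,.01).ravel()
        t=(A[:,:2]-[x0,y0])@[vx,vy]; e=[(np.array([x0,y0])+k*np.array([vx,vy])).round(1) for k in np.percentile(t,[1,99])]
        print(' lever n',lv.sum(),'ends',e,A[:,2].mean())
an(c,z['p'],z['d'],'wrist')
t=np.load('pics/top0.npz'); an(optics.calibration('top'),t['p'],t['d'],'top')
# bolts white on bed in wrist view
P=cloud(c,z['d'])
for uv in ((228,195),(378,217),(255,190),(272,308)): print(uv,P[uv[1],uv[0]].round(1))
E
```

```text
wrist knob z range [232. 268. 270.]
 knobtop n 1072 [505.9 -59.7 268.2] bbox mid [506.5 -60.  266.3]
 arm n 1614 y at 503,623,665 [-60.  -58.7 -56.6 -55.8 -54.4] 211.78858194516985
 lever n 127 ends [array([625.3, -54.4]), array([639.8, -48.9])] 236.3793384875048
top knob z range [252. 268. 273.]
 knobtop n 110 [504.7 -60.8 268.7] bbox mid [505.  -60.6 268. ]
 arm n 308 y at 503,623,665 [-60.7 -59.2 -56.7 -55.8 -54.1] 211.92218042247583
 lever n 70 ends [array([625. , -55.1]), array([658.3, -39.1])] 236.47076739385275
(228, 195) [ 547.  -139.7   35.8]
(378, 217) [578.6  67.4  34. ]
(255, 190) [504.1 -56.1 268.1]
(272, 308) [621.5 -55.4 222.5]
```

>>> carry_out --commands '[0.04, 0.004, 0.06, 0, 0, 0, 1, 0.07, 0.004, 0.12, 0, 0, 0, 1, 0.087, 0.004, 0.1275, 0, 0, 0, 1, 0.087, 0.004, 0.1275, 0, 0, 0, 1, 0.12, 0.004, 0.1275, 0, 0, 0, 1, 0.129, 0.004, 0.1275, 0, 0, 0, 1, 0.129, 0.004, 0.1275, 0, 0, 0, 1]'

```text
time: 2.78
tool_pos: [658.9, 1.0, 249.0]
tcp_rot: [-154.7, 89.9, -154.7]
ft_force: [-0.2, -0.8, 1.2]
finger_gap: 0.3
```

Run:
```python
from h import *
t,Q,s=pose(); c=optics.calibration('side'); p,d=optics.snapshot('side')
q=p[150:330,300:500,::-1]; cv2.imwrite('pics/s2.png',cv2.resize(q,None,fx=3.3,fy=3.3,interpolation=cv2.INTER_CUBIC))
print(s['time'],t.round(1),s['ft_force'].round(2) if hasattr(s['ft_force'],'round') else s['ft_force'])
```

```text
2.775 [658.9   1.  249. ] [-0.16 -0.8   1.16]
```

View pics/s2.png

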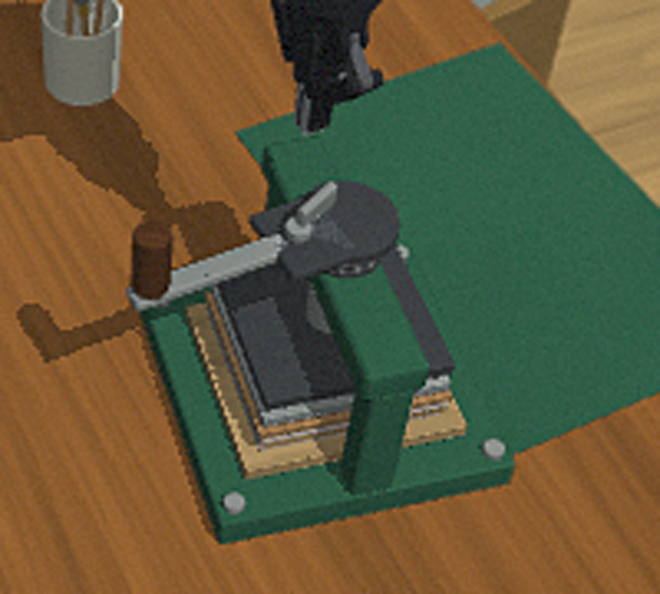

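The side crop shows the fingers clear of the press on the far side of the lever, at about paddle height. Next I sweep towards -y.

>>> carry_out --commands '[0, -0.01, 0, 0, 0, 0, 1, 0, -0.02, 0, 0, 0, 0, 1, 0, -0.027, 0, 0, 0, 0, 1, 0, -0.033, 0, 0, 0, 0, 1, 0, -0.039, 0, 0, 0, 0, 1, 0, -0.045, 0, 0, 0, 0, 1]'

```text
time: 3.58
tool_pos: [659.5, -44.6, 249.8]
tcp_rot: [-109.7, 89.9, -109.7]
ft_force: [-0.0, -0.6, -0.2]
finger_gap: -0.1
```

>>> carry_out --commands '[0, -0.005, 0, 0, 0, 0, 1, 0, -0.009, 0, 0, 0, 0, 1]'

```text
time: 3.82
tool_pos: [659.5, -53.9, 249.7]
tcp_rot: [-116.2, 89.9, -116.2]
ft_force: [0.0, -0.3, -0.5]
finger_gap: 0.2
```

Run:
```python
from h import *
p,d=optics.snapshot('side')
q=p[170:290,320:460,::-1]; a=cv2.resize(q,(700,600),interpolation=cv2.INTER_CUBIC)
cv2.imwrite('pics/s3.png',a)
```

```text
(no output)
```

View pics/s3.png

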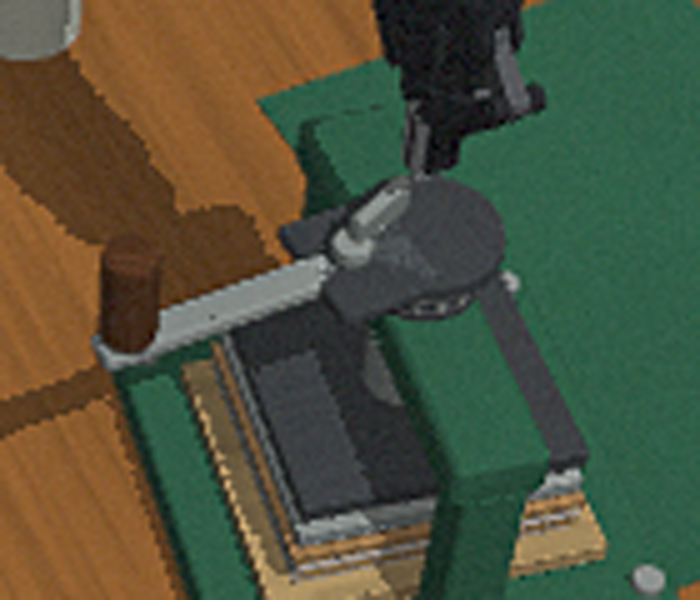

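The side crop shows the fingertips at about crop (418,170), right by the paddle's end at (405,185), with the lever apparently unmoved. I'll check the fingertip height numerically.

Run:
```python
from h import *
c=optics.calibration('side'); t,Q,s=pose(); print(t)
for uv in ((320+418/5,170+170/5),(320+440/5,170+168/5)):
    o,d=ray(c,uv)
    for y in (-48,-54,-60): k=(y-o[1])/d[1]; print(uv,(o+k*d).round(1))
for z in (222,226,230):
    pass
p,dd=optics.snapshot('side');P=cloud(c,dd)
m=(abs(P[...,0]-660)<22)&(abs(P[...,1]+54)<35)&(P[...,2]>216)&(P[...,2]<262)&(dd>0)
A=P[m]; 
for h in range(216,262,4):
    b=A[(A[:,2]>=h)&(A[:,2]<h+4)]
    if len(b): print(h,len(b),b.min(0).round(0)[:2],b.max(0).round(0)[:2])
```

```text
[659.48046408 -54.36645628 249.76766114]
(403.6, 204.0) [662.7 -48.  248.6]
(403.6, 204.0) [658.5 -54.  255.9]
(403.6, 204.0) [654.3 -60.  263.1]
(408.0, 203.6) [674.8 -48.  245.3]
(408.0, 203.6) [670.5 -54.  252.5]
(408.0, 203.6) [666.2 -60.  259.8]
216 29 [642. -87.] [681. -23.]
220 4 [640. -54.] [652. -47.]
224 5 [639. -55.] [660. -45.]
228 7 [639. -54.] [661. -43.]
232 8 [641. -55.] [660. -43.]
236 20 [639. -52.] [660. -38.]
240 6 [640. -55.] [656. -44.]
256 1 [656. -60.] [656. -60.]
260 1 [665. -62.] [665. -62.]
```

Run:
```python
from h import *
c=optics.calibration('side')
o,d=ray(c,(394.5,189.4))
for y in (-10,0,10): print((o+(y-o[1])/d[1]*d).round(1))
# wrist view depth: lowest points of the gripper
w=optics.calibration('wrist'); p,dd=optics.snapshot('wrist');P=cloud(w,dd)
t,Q,s=pose()
m=(dd>0)&(abs(P[...,0]-t[0])<25)&(abs(P[...,1]-t[1])<40)&(P[...,2]>216)&(P[...,2]<330)
A=P[m]
for h in range(216,300,6):
    b=A[(A[:,2]>=h)&(A[:,2]<h+6)]
    if len(b): print(h,len(b),b.min(0).round(0)[:2],b.max(0).round(0)[:2])
cv2.imwrite('pics/w4.png',p[220:460,200:460,::-1].repeat(2,0).repeat(2,1))
```

```text
[656.8 -10.  264.2]
[663.4   0.  253. ]
[670.   10.  241.8]
216 13 [635. -45.] [656. -36.]
222 33 [635. -46.] [656. -36.]
228 63 [635. -56.] [661. -36.]
234 979 [634. -55.] [661. -36.]
258 63 [649. -61.] [650. -48.]
264 345 [649. -67.] [654. -41.]
270 470 [648. -68.] [654. -41.]
276 508 [648. -68.] [654. -41.]
282 584 [648. -68.] [654. -41.]
288 389 [648. -68.] [654. -41.]
294 929 [648. -71.] [671. -34.]
```

View pics/w4.png

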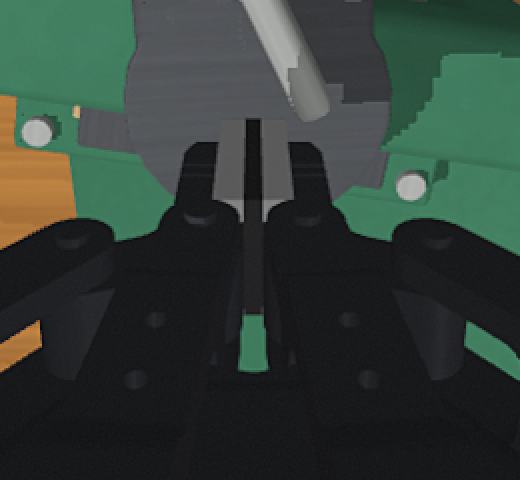

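The lever hasn't moved: its tip is still at about (659,-38), shown near crop (315,110). Both cameras put the fingertips at about z = 254-258, higher than the nominal nose length implies, so they passed over the lever. I'll back off, descend about 25 mm and recheck the depth.

>>> carry_out --commands '[0, 0.03, 0, 0, 0, 0, 1, 0, 0.054, 0, 0, 0, 0, 1, 0, 0.054, 0, 0, 0, 0, 1, 0.012, 0.054, 0, 0, 0, 0, 1, 0.025, 0.054, 0, 0, 0, 0, 1, 0.025, 0.054, 0, 0, 0, 0, 1]'

```text
time: 4.72
tool_pos: [658.2, -0.3, 222.0]
tcp_rot: [-172.7, 89.7, -172.8]
ft_force: [-0.5, -0.2, -0.5]
finger_gap: 0.1
```

Run:
```python
from h import *
for n in ('wrist','side'):
    w=optics.calibration(n); p,dd=optics.snapshot(n);P=cloud(w,dd)
    t,Q,s=pose(); print(n,t.round(1),s['ft_force'])
    m=(dd>0)&(abs(P[...,0]-t[0])<25)&(abs(P[...,1]-t[1])<25)&(P[...,2]>190)&(P[...,2]<330)
    A=P[m]
    for h in range(192,262,6):
        b=A[(A[:,2]>=h)&(A[:,2]<h+6)]
        if len(b): print(h,len(b),b.min(0).round(0)[:2],b.max(0).round(0)[:2])
```

```text
wrist [ 6.587e+02 -3.000e-01  2.232e+02] [-0.18594573 -0.48592929  0.44236832]
198 4 [650. -20.] [662. -16.]
204 179 [634. -25.] [667. -15.]
210 1214 [634. -25.] [684. -15.]
228 17 [648.  -6.] [649.   5.]
234 249 [647. -13.] [653.  12.]
240 430 [647. -14.] [653.  13.]
246 515 [647. -14.] [653.  13.]
252 541 [647. -14.] [653.  13.]
258 487 [647. -14.] [653.  13.]
side [ 6.592e+02 -3.000e-01  2.241e+02] [0.12047559 0.90599029 0.80759999]
210 17 [638. -25.] [684. -18.]
216 2 [678. -25.] [680. -24.]
228 1 [655.  -7.] [655.  -7.]
234 5 [650.  -7.] [653.   4.]
240 17 [648. -15.] [666.   6.]
246 17 [648. -16.] [665.   6.]
252 19 [649. -16.] [664.   2.]
258 19 [649. -16.] [667.   4.]
```

Fingertips are now at about z = 231, so they sit roughly 8 mm above the reported TCP z. I'll go down 5 mm more and push.

>>> carry_out --commands '[0.006, 0, 0, 0, 0, 0, 1, 0.006, -0.01, 0, 0, 0, 0, 1, 0.006, -0.018, 0, 0, 0, 0, 1, 0.006, -0.024, 0, 0, 0, 0, 1, 0.006, -0.03, 0, 0, 0, 0, 1, 0.006, -0.036, 0, 0, 0, 0, 1]'

```text
time: 5.58
tool_pos: [660.1, -35.6, 219.0]
tcp_rot: [32.0, 89.9, 32.0]
ft_force: [2.0, 4.4, 1.8]
finger_gap: -0.0
```

>>> carry_out --commands '[0, -0.005, 0, 0, 0, 0, 1, 0, -0.009, 0, 0, 0, 0, 1]'

```text
time: 5.82
tool_pos: [660.5, -44.1, 219.3]
tcp_rot: [41.3, 89.8, 41.3]
ft_force: [2.6, 5.8, -0.2]
finger_gap: 0.1
```

>>> carry_out --commands '[0, -0.0025, 0, 0, 0, 0, 1, 0, -0.005, 0, 0, 0, 0, 1]'

```text
time: 6.08
tool_pos: [660.4, -48.3, 219.2]
tcp_rot: [61.0, 89.8, 61.0]
ft_force: [-0.4, 6.9, 0.1]
finger_gap: -0.1
```

>>> carry_out --commands '[0, -0.0025, 0, 0, 0, 0, 1]'

```text
time: 6.2
tool_pos: [660.2, -49.8, 219.2]
tcp_rot: [74.6, 89.7, 74.7]
ft_force: [-0.1, 7.7, 0.6]
finger_gap: -0.1
```

>>> carry_out --commands '[0, -0.003, 0, 0, 0, 0, 1]'

```text
time: 6.32
tool_pos: [660.2, -50.6, 219.2]
tcp_rot: [83.0, 89.5, 83.2]
ft_force: [0.1, 13.4, 0.8]
finger_gap: -0.1
```

>>> carry_out --commands '[0, -0.003, 0, 0, 0, 0, 1]'

```text
time: 6.45
tool_pos: [660.3, -50.9, 219.3]
tcp_rot: [84.0, 89.2, 84.3]
ft_force: [1.4, 13.0, 0.5]
finger_gap: -0.0
```

Force jumped to 13 N with no further motion, so the lever should be at its stop. Retreat and look.

>>> carry_out --commands '[0, 0.02, 0, 0, 0, 0, 1, 0, 0.03, 0, 0, 0, 0, 1, -0.05, 0.03, 0, 0, 0, 0, 1, -0.11, 0.03, -0.02, 0, 0, 0, 1, -0.13, 0.02, -0.08, 0, 0, 0, 0, -0.13, 0.01, -0.14, 0, 0, 0, -1, -0.13, -0.01, -0.16, 0, 0, 0, -1, -0.13, -0.01, -0.16, 0, 0, 0, -1, -0.13, -0.01, -0.16, 0, 0, 0, -1]'

```text
time: 7.58
tool_pos: [500.6, -63.2, 349.1]
tcp_rot: [81.1, 89.2, 81.4]
ft_force: [0.3, 0.2, 0.4]
finger_gap: 85.0
```

Run:
```python
from h import *
w=optics.calibration('wrist'); t,Q,s=pose(); p,d=optics.snapshot('wrist'); P=cloud(w,d);H=P[...,2]
print(s['time'],t.round(1),s['ft_force'],s['finger_gap'])
cv2.imwrite('pics/w5.png',p[:,:,::-1])
q=p.astype(int); near=(d>0)&(abs(P[...,0]-590)<130)&(abs(P[...,1]+55)<80)
kt=near&(H>262)&(H<276)&(q[...,0]>q[...,2]*1.6)&(q[...,0]>q[...,1]*1.4); print('knob',kt.sum(),P[kt].mean(0).round(1))
ptop,dt=optics.snapshot('top'); PT=cloud(optics.calibration('top'),dt)
for n,PP,qq,D in(('w',P,q,d),('t',PT,ptop.astype(int),dt)):
    lv=(D>0)&(abs(PP[...,2]-236)<8)&(PP[...,0]>612)&(PP[...,0]<690)&(abs(PP[...,1]+55)<60)&(qq.min(2)>90)
    A=PP[lv][:,:2].astype(np.float32)
    if len(A)>8:
        vx,vy,x0,y0=cv2.fitLine(A,cv2.DIST_L2,0,.01,.01).ravel(); print(n,len(A),'lever dir rad',np.arctan2(vy,vx),A.min(0),A.max(0))
togo([505.5,-60.2,290],[-.036,1])
```

```text
7.575 [500.6 -63.2 349.1] [0.30817964 0.18663049 0.43643586] 84.95308678286588
knob 1190 [505.7 -69.  268.1]
w 416 lever dir rad -0.31098515 [624.7712  -72.16126] [662.6091   -54.886776]
TCP [500.8 -63.  348.7] shift [0.0588 0.002  0.0046] rot [-1.75  0.08 -0.77] j6 -103.7
```

View pics/w5.png

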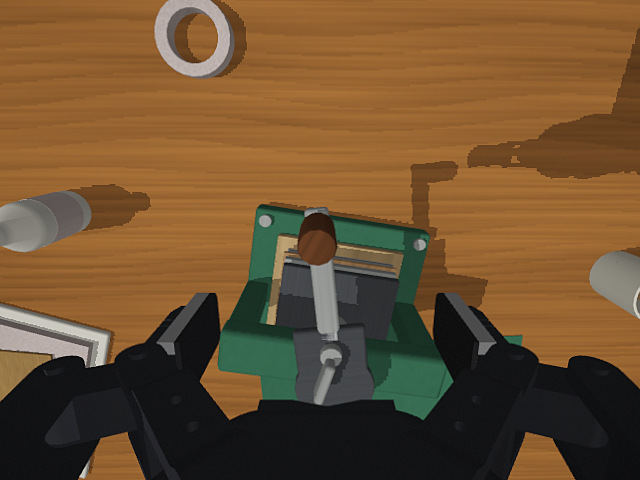

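Wrist view: the lever now points to the other side, with pivot (330,355) and tip (320,400). Its measured angle is about +0.40, so it is on tighten. The knob is at (505.7,-69), handle about -0.24. Next I grip the knob.

```bash
python3 -c "
from h import *
togo([505.7,-69,216],[-.091,.996])
for a in (.1,.2,.3,.4,.5,.6,.7,.8,.9,1.,1.1,1.2,1.3): print(a,(.16*np.sin(a)).round(4),(.16*(1-np.cos(a))).round(4),np.degrees(a).round(1))"
```

```text
TCP [500.8 -63.  348.7] shift [ 0.1326 -0.0078  0.0047] rot [-4.9   0.1  -0.77] j6 -103.7
0.1 0.016 0.0008 5.7
0.2 0.0318 0.0032 11.5
0.3 0.0473 0.0071 17.2
0.4 0.0623 0.0126 22.9
0.5 0.0767 0.0196 28.6
0.6 0.0903 0.0279 34.4
0.7 0.1031 0.0376 40.1
0.8 0.1148 0.0485 45.8
0.9 0.1253 0.0605 51.6
1.0 0.1346 0.0736 57.3
1.1 0.1426 0.0874 63.0
1.2 0.1491 0.102 68.8
1.3 0.1542 0.1172 74.5
```

>>> carry_out --commands '[0.03, -0.008, 0.005, -4.9, 0, -0.8, -1, 0.08, -0.008, 0.005, -4.9, 0, -0.8, -1, 0.12, -0.008, 0.005, -4.9, 0, -0.8, -1, 0.1325, -0.008, 0.005, -4.9, 0, -0.8, -1, 0.1325, -0.008, 0.005, -4.9, 0, -0.8, -1, 0.1325, -0.008, 0.005, -4.9, 0, -0.8, 1, 0.1325, -0.008, 0.005, -4.9, 0, -0.8, 1, 0.1325, -0.008, 0.005, -4.9, 0, -0.8, 1, 0.1325, -0.008, 0.005, -4.9, 0, -0.8, 1, 0.1325, -0.008, 0.005, -4.9, 0, -0.8, 1]' --grip_force 30

```text
time: 8.93
tool_pos: [506.5, -69.3, 217.2]
tcp_rot: [-18.6, 89.8, -13.4]
ft_force: [-1.5, 0.1, 6.1]
finger_gap: 27.4
```

>>> carry_out --commands '[-0.002, -0.016, 0.0008, -5.7, 0, 0, 1, -0.002, -0.0318, 0.0032, -11.5, 0, 0, 1, -0.002, -0.0473, 0.0071, -17.2, 0, 0, 1, -0.002, -0.0623, 0.0126, -22.9, 0, 0, 1, -0.002, -0.0623, 0.0126, -22.9, 0, 0, 1]'

```text
time: 9.55
tool_pos: [525.0, -129.7, 217.3]
tcp_rot: [6.4, 89.8, 34.6]
ft_force: [6.9, 4.1, -8.9]
finger_gap: 27.5
```

```bash
cat >> h.py <<'E'
AX=np.array([665.4,-54.4]); PX=np.arctan2(31.6,207.1)
def hand():
    t,Q,s=pose(); v=t[:2]-AX; rad=np.linalg.norm(v); a=np.arctan2(v[1],-v[0])
    yaw=Q.as_matrix()[:,1]; ay=np.arctan2(-yaw[0],yaw[1]); tan=np.array([np.sin(a),np.cos(a)])
    f=np.array(s['ft_force']); print('t',s['time'],'handle',round(a-PX,3),'rad',rad.round(1),'yawerr',np.degrees((ay+a)).round(1),'Ftan',round(-f[:2]@tan,2),'F',f.round(1),'z',t[2].round(1),'gap',round(s['finger_gap'],1),'j6',round(s['joint_pos'][5]),Q.as_matrix()[:,0].round(3))
E
python3 -c "
from h import *
hand()"
```

```text
t 9.55 handle -0.644 rad 159.3 yawerr -0.0 Ftan -0.36 F [ 6.9  4.1 -8.9] z 217.3 gap 27.5 j6 -138 [ 0.003  0.002 -1.   ]
```

>>> carry_out --commands '[0, 0.016, 0.0008, 5.7, 0, 0, 1, 0, 0.0318, 0.0032, 11.5, 0, 0, 1, 0, 0.0473, 0.0071, 17.2, 0, 0, 1, 0, 0.0623, 0.0126, 22.9, 0, 0, 1, 0, 0.0767, 0.0196, 28.6, 0, 0, 1, 0, 0.0903, 0.0279, 34.4, 0, 0, 1]'

```text
time: 10.3
tool_pos: [506.1, -38.2, 217.3]
tcp_rot: [-42.7, 89.9, -49.1]
ft_force: [-0.8, -8.2, 0.1]
finger_gap: 27.2
```

```bash
python3 -c "
from h import *
hand()"
```

```text
t 10.3 handle -0.05 rad 160.1 yawerr -0.6 Ftan 8.25 F [-0.8 -8.2  0.1] z 217.3 gap 27.2 j6 -94 [ 0.001 -0.001 -1.   ]
```

>>> carry_out --commands '[0, 0.016, 0.0008, 5.7, 0, 0, 1, 0, 0.0318, 0.0032, 11.5, 0, 0, 1, 0, 0.0473, 0.0071, 17.2, 0, 0, 1]'

```text
time: 10.68
tool_pos: [517.3, 7.5, 217.2]
tcp_rot: [-99.3, 89.8, -123.2]
ft_force: [-6.9, -6.2, 3.8]
finger_gap: 27.3
```

```bash
python3 -c "
from h import *
hand()"
```

```text
t 10.675 handle 0.244 rad 160.5 yawerr -1.2 Ftan 8.42 F [-6.9 -6.2  3.8] z 217.2 gap 27.3 j6 -71 [-0.002 -0.003 -1.   ]
```

>>> carry_out --commands '[0, 0.016, 0.0008, 5.7, 0, 0, 1, 0, 0.0318, 0.0032, 11.5, 0, 0, 1]'

```text
time: 10.92
tool_pos: [531.9, 35.1, 217.2]
tcp_rot: [-105.9, 89.6, -141.5]
ft_force: [-8.9, -4.2, 5.5]
finger_gap: 27.3
```

```bash
python3 -c "
from h import *
hand()"
```

```text
t 10.925 handle 0.439 rad 160.7 yawerr -1.7 Ftan 8.41 F [-8.9 -4.2  5.5] z 217.2 gap 27.3 j6 -56 [-0.005 -0.004 -1.   ]
```

>>> carry_out --commands '[0, 0.016, 0.0012, 6.5, 0, 0, 1, 0, 0.029, 0.0035, 12, 0, 0, 1]'

```text
time: 11.18
tool_pos: [549.7, 57.1, 217.0]
tcp_rot: [-109.7, 89.4, -157.4]
ft_force: [-15.0, -1.1, 10.7]
finger_gap: 27.3
```

```bash
python3 -c "
from h import *
hand()"
```

```text
t 11.175 handle 0.616 rad 160.6 yawerr -3.8 Ftan 11.24 F [-15.   -1.1  10.7] z 217.0 gap 27.3 j6 -41 [-0.01  -0.004 -1.   ]
```

```bash
cat >> h.py <<'E'
def rows(angs,z=217.3):
    t,Q,s=pose(); out=[]
    for a in angs:
        g=a+PX; n=np.array([np.sin(g),np.cos(g),0]); x=np.array([0,0,-1.])
        T=R.from_matrix(np.c_[x,n,np.cross(x,n)])
        p=np.r_[AX+160*np.array([-np.cos(g),np.sin(g)]),z]
        sh=Q.inv().apply(p-t)/1000; rv=(Q.inv()*T).as_rotvec(degrees=True)
        out.append(', '.join(f'{v:.4f}' for v in sh)+', '+', '.join(f'{v:.1f}' for v in rv)+', 1')
    print('['+',\n'.join(out)+']')
E
python3 -c "
from h import *
rows([.55,.44,.33,.22,.11,0,-.12,-.24,-.36,-.48,-.58,-.65])"
```

```text
[-0.0002, -0.0104, 0.0017, -7.5, -0.2, 0.5, 1,
-0.0000, -0.0277, 0.0049, -13.9, -0.3, 0.5, 1,
0.0001, -0.0445, 0.0101, -20.2, -0.3, 0.5, 1,
0.0003, -0.0607, 0.0170, -26.5, -0.3, 0.5, 1,
0.0004, -0.0759, 0.0257, -32.8, -0.4, 0.5, 1,
0.0005, -0.0902, 0.0361, -39.1, -0.4, 0.5, 1,
0.0006, -0.1043, 0.0490, -45.9, -0.4, 0.5, 1,
0.0006, -0.1168, 0.0636, -52.8, -0.4, 0.4, 1,
0.0007, -0.1275, 0.0795, -59.7, -0.5, 0.4, 1,
0.0007, -0.1362, 0.0966, -66.6, -0.5, 0.4, 1,
0.0007, -0.1418, 0.1116, -72.3, -0.5, 0.4, 1,
0.0007, -0.1448, 0.1224, -76.3, -0.5, 0.3, 1]
```

>>> carry_out --commands '[0, -0.0104, 0.0017, -7.5, -0.2, 0.5, 1, 0, -0.0277, 0.0049, -13.9, -0.3, 0.5, 1, 0, -0.0445, 0.0101, -20.2, -0.3, 0.5, 1, 0, -0.0607, 0.017, -26.5, -0.3, 0.5, 1, 0, -0.0759, 0.0257, -32.8, -0.4, 0.5, 1, 0, -0.0902, 0.0361, -39.1, -0.4, 0.5, 1, 0.001, -0.1043, 0.049, -45.9, -0.4, 0.5, 1, 0.001, -0.1168, 0.0636, -52.8, -0.4, 0.4, 1, 0.001, -0.1275, 0.0795, -59.7, -0.5, 0.4, 1, 0.001, -0.1362, 0.0966, -66.6, -0.5, 0.4, 1, 0.001, -0.1418, 0.1116, -72.3, -0.5, 0.4, 1, 0.001, -0.1448, 0.1224, -76.3, -0.5, 0.3, 1]'

```text
time: 12.68
tool_pos: [526.1, -131.4, 217.2]
tcp_rot: [-40.0, 89.9, -11.3]
ft_force: [6.8, 3.1, -1.5]
finger_gap: 27.1
```

```bash
python3 -c "
from h import *
hand()
rows([-.6,-.5,-.4,-.3,-.25,-.2,-.15,-.1,-.05])"
```

```text
t 12.675 handle -0.656 rad 159.2 yawerr -0.2 Ftan 0.55 F [ 6.8  3.1 -1.5] z 217.2 gap 27.1 j6 -138 [ 0.002 -0.    -1.   ]
[-0.0001, 0.0090, -0.0006, 3.0, 0.1, 0.1, 1,
-0.0001, 0.0249, 0.0010, 8.7, 0.1, 0.1, 1,
-0.0001, 0.0405, 0.0042, 14.4, 0.1, 0.0, 1,
-0.0001, 0.0558, 0.0090, 20.2, 0.1, 0.0, 1,
-0.0001, 0.0632, 0.0119, 23.0, 0.1, 0.0, 1,
-0.0002, 0.0705, 0.0153, 25.9, 0.1, 0.0, 1,
-0.0002, 0.0776, 0.0189, 28.8, 0.1, 0.0, 1,
-0.0002, 0.0845, 0.0230, 31.6, 0.1, 0.0, 1,
-0.0002, 0.0912, 0.0273, 34.5, 0.1, 0.0, 1]
```

>>> carry_out --commands '[0, 0.009, -0.0006, 3, 0, 0, 1, 0, 0.0249, 0.001, 8.7, 0, 0, 1, 0, 0.0405, 0.0042, 14.4, 0, 0, 1]'

```text
time: 13.05
tool_pos: [510.9, -93.7, 217.2]
tcp_rot: [-25.0, 89.8, -10.9]
ft_force: [7.7, -0.3, -2.4]
finger_gap: 27.2
```

```bash
python3 -c "
from h import *
hand()
rows([-.35,-.3,-.25,-.2,-.15])"
```

```text
t 13.05 handle -0.401 rad 159.4 yawerr -0.2 Ftan 2.22 F [ 7.7 -0.3 -2.4] z 217.2 gap 27.2 j6 -120 [ 0.003 -0.001 -1.   ]
[-0.0001, 0.0081, -0.0004, 2.7, 0.2, 0.1, 1,
-0.0001, 0.0161, 0.0002, 5.6, 0.2, 0.1, 1,
-0.0001, 0.0240, 0.0011, 8.4, 0.2, 0.1, 1,
-0.0001, 0.0319, 0.0025, 11.3, 0.2, 0.1, 1,
-0.0002, 0.0397, 0.0043, 14.1, 0.2, 0.1, 1]
```

>>> carry_out --commands '[0, 0.0081, 0, 2.7, 0, 0, 1, 0, 0.0161, 0.0002, 5.6, 0, 0, 1]'

```text
time: 13.3
tool_pos: [507.7, -78.1, 217.2]
tcp_rot: [-24.2, 89.7, -15.8]
ft_force: [5.4, -2.5, -2.8]
finger_gap: 27.2
```

```bash
python3 -c "
from h import *
hand()"
```

```text
t 13.3 handle -0.301 rad 159.5 yawerr -0.2 Ftan 3.29 F [ 5.4 -2.5 -2.8] z 217.2 gap 27.2 j6 -113 [ 0.005 -0.001 -1.   ]
```

>>> carry_out --commands '[0, 0.008, 0.0002, 2.9, 0, 0, 1, 0, 0.016, 0.0008, 5.7, 0, 0, 1]'

```text
time: 13.55
tool_pos: [505.9, -63.4, 217.2]
tcp_rot: [-43.8, 89.7, -41.3]
ft_force: [0.8, -8.9, 0.2]
finger_gap: 27.2
```

```bash
python3 -c "
from h import *
hand()
rows([-.15,-.1,-.05,0])"
```

```text
t 13.55 handle -0.208 rad 159.7 yawerr -0.7 Ftan 8.94 F [ 0.8 -8.9  0.2] z 217.2 gap 27.2 j6 -105 [ 0.004 -0.004 -1.   ]
[-0.0002, 0.0092, -0.0001, 2.6, 0.3, 0.2, 1,
-0.0002, 0.0172, 0.0004, 5.5, 0.3, 0.2, 1,
-0.0002, 0.0251, 0.0014, 8.3, 0.3, 0.2, 1,
-0.0003, 0.0330, 0.0027, 11.2, 0.3, 0.2, 1]
```

>>> carry_out --commands '[0, 0.0092, 0, 2.6, 0, 0.2, 1, 0, 0.0172, 0.0004, 5.5, 0, 0.2, 1]'

```text
time: 13.8
tool_pos: [505.7, -48.3, 217.2]
tcp_rot: [-38.1, 89.6, -41.3]
ft_force: [2.2, -11.3, 1.0]
finger_gap: 27.0
```

```bash
python3 -c "
from h import *
hand()
rows([-.05,0,.05])"
```

```text
t 13.8 handle -0.113 rad 159.8 yawerr -1.0 Ftan 11.18 F [  2.2 -11.3   1. ] z 217.2 gap 27.0 j6 -98 [ 0.005 -0.004 -1.   ]
[-0.0002, 0.0101, -0.0000, 2.7, 0.3, 0.2, 1,
-0.0002, 0.0181, 0.0005, 5.5, 0.3, 0.2, 1,
-0.0002, 0.0260, 0.0015, 8.4, 0.3, 0.2, 1]
```

>>> carry_out --commands '[0, 0.0101, 0, 2.7, 0, 0.2, 1]'

```text
time: 13.92
tool_pos: [506.1, -40.4, 217.2]
tcp_rot: [-38.5, 89.6, -44.5]
ft_force: [-0.7, -11.5, 0.2]
finger_gap: 26.6
```

```bash
python3 -c "
from h import *
hand()"
```

```text
t 13.925 handle -0.064 rad 159.9 yawerr -1.0 Ftan 11.54 F [ -0.7 -11.5   0.2] z 217.2 gap 26.6 j6 -94 [ 0.005 -0.005 -1.   ]
```

>>> carry_out --commands '[0, 0.01, 0.0002, 2.8, 0, 0, 1]'

```text
time: 14.05
tool_pos: [506.9, -32.6, 217.2]
tcp_rot: [-55.8, 89.4, -64.8]
ft_force: [-2.9, -12.4, 1.1]
finger_gap: 27.2
```

```bash
python3 -c "
from h import *
hand()
rows([.05,.1,.15])"
```

```text
t 14.05 handle -0.015 rad 160.0 yawerr -1.2 Ftan 12.64 F [ -2.9 -12.4   1.1] z 217.2 gap 27.2 j6 -90 [ 0.004 -0.009 -1.   ]
[-0.0002, 0.0103, 0.0001, 2.5, 0.3, 0.5, 1,
-0.0003, 0.0183, 0.0007, 5.4, 0.3, 0.4, 1,
-0.0003, 0.0263, 0.0016, 8.3, 0.3, 0.4, 1]
```

```bash
cat >> h.py <<'E'
def push():
    t,Q,s=pose(); print('moment',np.round(s['wrist_torque'],3),'eq push',round(-s['wrist_torque'][2]/.16,2),'signed by F'); hand()
E
python3 -c "
from h import *
push()
p,d=optics.snapshot('side')
q=p[220:310,340:470,::-1]; cv2.imwrite('pics/s6.png',cv2.resize(q,None,fx=6,fy=6,interpolation=cv2.INTER_CUBIC))"
```

```text
moment [-1.172  0.579  0.348] eq push -2.18 signed by F
t 14.05 handle -0.015 rad 160.0 yawerr -1.2 Ftan 12.64 F [ -2.9 -12.4   1.1] z 217.2 gap 27.2 j6 -90 [ 0.004 -0.009 -1.   ]
```

View pics/s6.png

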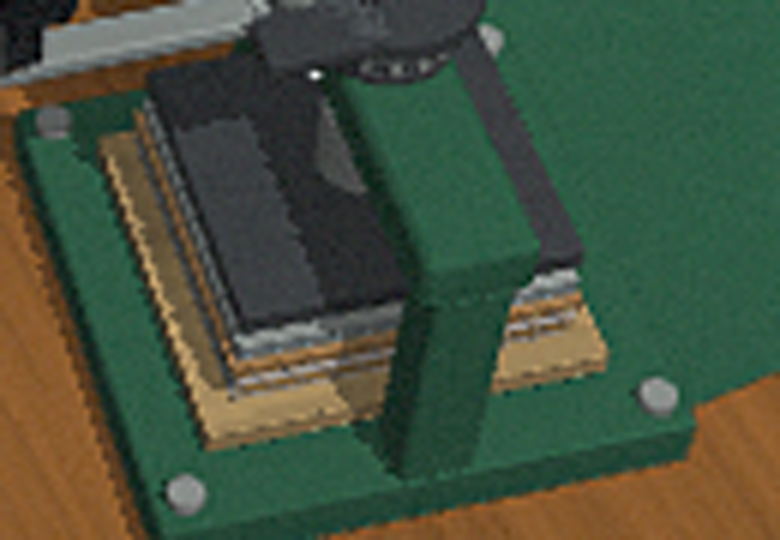

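Platen is now close to the pile, and the combined push (force plus moment) is about 14.8 N, up from about 10 N running free. One more small row for margin.

>>> carry_out --commands '[0, 0.0103, 0.0001, 2.5, 0, 0.4, 1]'

```text
time: 14.22
tool_pos: [508.2, -24.1, 217.2]
tcp_rot: [-41.3, 89.6, -53.1]
ft_force: [-3.6, -12.7, 2.6]
finger_gap: 27.0
```

```bash
python3 -c "
from h import *
push()"
```

```text
moment [-1.759  0.513  0.188] eq push -1.18 signed by F
t 14.225 handle 0.039 rad 160.1 yawerr -0.9 Ftan 13.19 F [ -3.6 -12.7   2.6] z 217.2 gap 27.0 j6 -86 [ 0.004 -0.006 -1.   ]
```

Combined push is now 14.4 N, so the pile is well nipped. Hold, release and rise.

>>> carry_out --commands '[0, 0, 0, 0, 0, 0, 1, 0, 0, 0, 0, 0, 0, 1, 0, 0, 0, 0, 0, 0, 0, 0, 0, 0, 0, 0, 0, -1, 0, 0, 0, 0, 0, 0, -1, 0, 0, 0, 0, 0, 0, -1, -0.05, 0, 0, 0, 0, 0, -1, -0.1, 0, 0, 0, 0, 0, -1, -0.14, 0, 0, 0, 0, 0, -1, -0.14, 0, -0.02, 0, 0, 0, -1, -0.14, 0, -0.02, 0, 0, 0, -1, -0.14, 0, -0.02, 0, 0, 0, -1]'

```text
time: 15.72
tool_pos: [488.1, -19.1, 356.4]
tcp_rot: [-45.0, 89.6, -56.7]
ft_force: [-0.1, -0.8, -0.0]
finger_gap: 85.8
```

Run:
```python
from h import *
w=optics.calibration('wrist'); t,Q,s=pose(); p,d=optics.snapshot('wrist'); P=cloud(w,d);H=P[...,2]
print(s['time'],t.round(1),s['ft_force'],s['finger_gap'])
cv2.imwrite('pics/w7.png',p[:,:,::-1])
q=p.astype(int); near=(d>0)&(abs(P[...,0]-590)<130)&(abs(P[...,1]+55)<80)
kt=near&(H>262)&(H<276)&(q[...,0]>q[...,2]*1.6)&(q[...,0]>q[...,1]*1.4); k=P[kt].mean(0)
print('knob',kt.sum(),k.round(1),'handle',np.arctan2(k[1]-AX[1],AX[0]-k[0])-PX)
lv=(d>0)&(abs(H-236)<8)&(P[...,0]>612)&(P[...,0]<690)&(abs(P[...,1]+55)<60)&(q.min(2)>90)
A=P[lv][:,:2].astype(np.float32); vx,vy,x0,y0=cv2.fitLine(A,cv2.DIST_L2,0,.01,.01).ravel()
arm=np.arctan2(AX[1]-k[1],AX[0]-k[0]); print(len(A),'selector',arm-np.arctan(vy/vx))
```

```text
15.725 [488.1 -19.1 356.4] [-0.09633466 -0.83860883 -0.03191593] 85.78226078357386
knob 1083 [505.1 -46.2 268. ] handle -0.10034547449664691
280 selector 0.42533789706898517
```

View pics/w7.png

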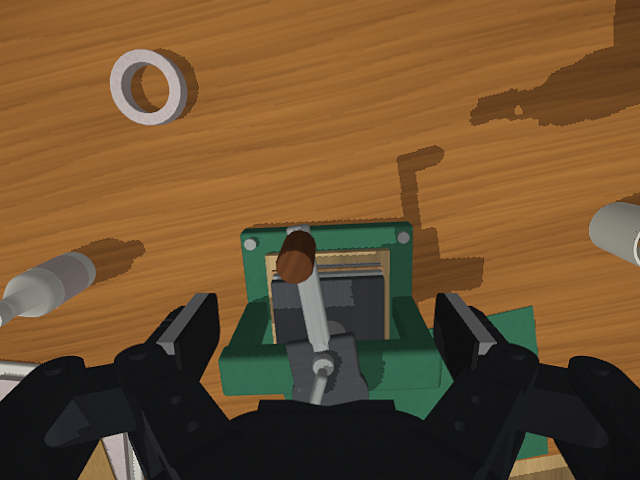

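Wrist view: the gripper is clear of the knob at (297,258), the lever points to the tighten side (320,365 to 318,400), and the tape, bottle and pot are standing. I'll check that the handle is at rest and the bystanders haven't moved, then hand in.

Run:
```python
from h import *
w=optics.calibration('wrist')
p,d=optics.snapshot('wrist'); P=cloud(w,d);H=P[...,2]; q=p.astype(int)
kt=(d>0)&(abs(P[...,0]-590)<130)&(abs(P[...,1]+55)<80)&(H>262)&(H<276)&(q[...,0]>q[...,2]*1.6)&(q[...,0]>q[...,1]*1.4); print('knob',P[kt].mean(0).round(1))
pt,_=optics.snapshot('top'); p0=np.load('pics/top0.npz')['p']
for n,(u,v) in dict(glue=(480,222),pot=(172,180),tape=(400,305)).items():
    a=cv2.cvtColor(p0[v-25:v+25,u-25:u+25],7).astype(np.float32);b=cv2.cvtColor(pt[v-25:v+25,u-25:u+25],7).astype(np.float32)
    print(n,'shift px',cv2.phaseCorrelate(a,b))
print(sense()['ft_force'],order.hand_in())
```

```text
knob [505.1 -46.2 268. ]
glue shift px ((0.0010112770674908234, 0.04305262186542791), 1.0180761241912841)
pot shift px ((0.09769796451770318, -0.03137041299385146), 0.9215729064941406)
tape shift px ((-0.012987720722708929, 0.10839400819574863), 0.9273009520530701)
the job is handed in; nothing more can be done
[ 0.7940381  -0.6477656   0.70298909] None
```

I flipped the direction lever to tighten and wound the platen down in two strokes until the handle stiffened. Then I released the handle, backed the gripper clear and handed the job in at about 16 s.

**Last checks**
- **Direction lever:** it measures about +0.40 to +0.42 rad, so it is on its tightening stop.
- **Push at the knob:** at the end of the last stroke it was 13.2 N from force alone, or 14.4 N with the wrist moment included. Running free earlier it was about 8.4–10 N. From that I estimate 90–125 N on the pile, inside the 60–280 N range, but I could not measure the pressing force directly.
- **Handle and bystanders:** the knob did not move between the last two pictures. The glue bottle, brush pot and tape roll shifted by about 0.1 px or less in the top view.

**What failed or disagreed**
- **First pass at the lever:** it went over the top without touching. The cameras put the fingertips about 8 mm above the reported tool position, not 22 mm below it, so I went lower and repeated the push.
- **First stroke's end:** the force read 11.2 N there with the gripper turned about 4° too far. I put that down to misalignment rather than contact with the pile.
- **Handle after release:** it rested at about -0.10 rad, 0.14 rad back from where I let go (+0.04). The screw should stay where it was left, but I did not feel the handle again to confirm it.

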